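# Present two labelled faces of a reagent carrier to a label reader

## Task

Slide the reagent carrier until its labelled long side is flush against the label reader's flat front, label in front of the dark window, and keep it there for a second. Then back it off, turn it a quarter turn and slide its labelled short end flush against the reader, again with the label in front of the window, and leave it there. Keep the carrier level on the bench throughout, never lifted or tipped, and leave the other things where they are.

Things in the scene. Friction and masses are not known exactly. Their poses are not given: they have to be found in the camera images.
- carrier: Loose grey open tray, 180 mm long (x axis), 100 mm wide (y), walls 45 mm high, 6 mm thick; 0.3 to 0.65 kg. Origin: centre of underside, z up. Its +x half holds two round amber bottles, its -x half a white rectangular flask, all fixed in it, tops 63 mm high. Labels: on the long side facing +y (at the start turned towards the reader within 45 degrees, over 50 mm away) and on the end facing +x.
- slot_mid (a point): Centre of the empty, open-topped hand slot across the carrier's middle, 22 mm above its underside. Inside it is 38 mm along the carrier's x, 88 mm along its y; floor 4 mm up, walls all round to 45 mm. Fingers reach down into it, closed or spread, to push, drag and turn the carrier. Axes as the carrier.
- side_label (a point): Centre of the label (40 mm wide, white with dark bars) on the outside of the carrier's labelled long side: carrier x = 0, y = +50 mm, 22 mm up; same axes as the carrier, so +y points out of this face.
- end_label (a point): Centre of the label (40 mm wide, white with dark bars) on the outside of the carrier's labelled short end: carrier x = +90 mm, y = 0, 22 mm up; same axes as the carrier, so +x points out of this face.
- reader: White label reader fixed to the bench, to the robot's left: 220 mm wide (its y axis), 140 mm deep (its x axis); its front half is a block 50 mm high, its rear half (from 67 mm behind the front face) a housing 110 mm high. Origin: centre of its underside. Its flat upright front face looks along its -x axis, 70 mm from the origin; as it stands, that is towards the robot's right, within about 12 degrees.
- window (a point): Centre of the dark window (100 mm wide, 34 mm high) on the reader's front face, 22 mm above the bench; same axes as the reader: -x points out of the face, y runs along it.
- tube_rack: Bystander: white rack with red-capped tubes, 60 x 140 mm, 88 mm high, to the robot's right. Origin: centre of underside.
- wash_bottle: Bystander: white plastic bottle, 64 mm across, 150 mm high, beyond the work. Origin: centre of underside.
- tip_box: Bystander: grey box with clear cover, 120 x 85 mm, 65 mm high, beyond the work. Origin: centre of underside.

How it is judged:
By the outcome, as a careful person would: the job done as asked, in the order asked, and still so for the second after the job is handed in, with the robot touching nothing.
It also fails if it takes over 53 s, if anything falls off the work surface, if the arm or the gripper's body presses on something with over 40 N, if the wrist force passes 120 N, or if a joint passes its speed limit or range.

## Robot

A 7-joint arm with a two-finger parallel gripper is mounted at the origin on the work surface. World frame = base frame: x ahead of the robot, y to its left, z up, the work surface at z = 0. Lengths are in m, angles in rad, forces in N, time in s.
With the tool pointing down it reaches from about 0.4 to 0.875 m from the base axis. Payload 19.3 kg.
Tool frame: the origin (TCP) lies midway between the tips of the shut fingers; the grasp point (between the pads) lies 19 mm behind it; z points along the fingers, y is the direction in which the jaws open and shut (so a half turn about z gives the same grasp; the last joint's range is limited). The gripper opens to 85 mm and grips with 20 to 120 N. Pads are 22 mm wide; open, the fingers measure 114 mm over their backs; the gripper's body (76 mm by 85 mm) begins 54 mm behind the grasp point. The pads swing forward as they close: fully open they stand 13 mm farther back than shut.
Start: joints at [1.205, 0.521, -0.036, 1.599, 0.021, 1.021, -0.113], TCP at [0.182, -0.598, 0.231] pointing down, gripper open.
Joint ranges: [-2.91, 2.91], [-0.3, 2.13], [-1.5, 1.42], [0.17, 2.43], [-1.26, 4.41], [0.16, 1.93], [-2.52, 2.52]. Speed limits (rad/s): [1.89, 1.89, 2.39, 2.39, 3.01, 3.01, 3.01].

## Interface

Orientations are given as [roll, pitch, yaw] about the fixed x, y, z axes, in that order (R = Rz(yaw) Ry(pitch) Rx(roll)).
In Python, from station import manip gives the robot as it stands.
- The arm moves only by the tool send_rows, never from a script. Its argument "moves" is one flat list of numbers, 6 for each row, row after row: the shift along the world's x, y, z scaled (see below), then the turn, a rotation vector about the world's x, y, z scaled (see below). In form: [dx, dy, dz, wx, wy, wz, dx, dy, dz, wx, wy, wz, ...]. A call has 1 to 20 rows; each row shifts and turns the commanded pose from where the row before left it; what a row does not reach is not made up. The controller multiplies each number of a shift by 1000 mm and each number of a turn by 90 degrees. A row lasts 1/8 s, in which the tool goes at most 62.5 mm and 10.7 degrees, less where a joint would pass 70% of its speed; a pose out of reach is approached as far as the arm can. A call with a number of a shift or a turn outside -1 to 1 is refused whole. A call with a gripper value outside its range is refused whole. "hand" is the closure, from -1 (fully open) to 1 (shut), so that 0 is half open, set as the call begins (left out, the last holds). The fingers move at their own pace and stop on an object; "grip_force" is the grip in N (left out, the last holds). Time passes only in rows, so rows that do not move let the fingers close. It gives the time, the measured TCP pose, the force and the opening at its end, in the units of the state.
- manip.state(): the state, without advancing time (a new reading comes with each control period).
- manip.get_image(name): name is "scene" or "side" or "wrist"; returns a dict with "img" (400x640x3 uint8, red, green, blue), "vfov" (degrees; the focal length in pixels is half the picture's height over the tangent of half this angle, whatever the lens; pixels are square), "cx", "cy" (the principal point, pixels), "k1" (the pictures are not rectified: a ray, as slopes to the right and down, at radius r is drawn at 1 + k1 r^2 times it, then the intrinsics apply), "origin" and "attitude" of the camera in the world; the wrist camera has in their place "mount" (4x4, takes a point from camera to tool coordinates, whose origin is the TCP and whose axes are the flange's). Camera axes: x right, y up, looking along -z (the intrinsics and any distortion apply to the point x, -y, -z); pixel columns grow to the right and rows downward; lengths in m; the calibration is good to about 2 mm. A picture is of the moment at which its call begins: read the wrist's pose just before it. There is no depth.
- manip.hand_in(): hands the job in, once; it reports no verdict.
The state is a dict: "time_s": time; "joint_pos": joint angles; "joint_velocities": joint speeds; "joint_torque": joint torques, N m; "tool_pos": TCP position; "tool_rot": TCP orientation; "contact_force": force on the tool from outside, world axes, zero at the start; "wrist_torque": the same for the moment, N m; "opening": finger opening in m.
Only numpy, scipy, OpenCV 4.12 (cv2) and the standard library are available. Lean on these libraries where they do the work, as an engineer would, in place of code of your own. Each camera call takes 0.05 s, during which the arm holds its last target.

## Working session

There is one attempt and no reset: what is moved stays moved. The work goes in short steps, Python scripts to look and compute and a tool call to move; the robot and the scene stay as the last step left them, time stands still between calls to the robot, and variables do not carry over. Pictures are saved under pics/ and viewed, and the job is handed in when it is done.

Besides the shell and the picture viewer there is one more tool, called after "Emit:" as name(argument=value, ...) on one line, values as JSON. send_rows: Moves the arm, as the interface text tells. Its arguments: {"type":"object","properties":{"moves":{"type":"array","items":{"type":"number"}},"hand":{"type":"number"},"grip_force":{"type":"number"}},"required":["moves"]}

```bash
ls; mkdir -p pics; cat > h.py <<'E'
import numpy as np, cv2
from scipy.spatial.transform import Rotation as R
from station import manip
def cam(d,st=None):
    K=200/np.tan(np.radians(d['vfov'])/2)
    if 'mount' in d:
        M=np.array(d['mount']);Rt=R.from_euler('xyz',st['tool_rot']).as_matrix()
        Rc=Rt@M[:3,:3];o=np.array(st['tool_pos'])+Rt@M[:3,3]
    else:
        o=np.array(d['origin']);a=np.array(d['attitude'])
        Rc=a if a.shape==(3,3) else R.from_euler('xyz',a).as_matrix()
    return dict(f=K,cx=d['cx'],cy=d['cy'],k1=d['k1'],o=o,R=Rc)
def proj(c,P):
    p=(np.atleast_2d(P)-c['o'])@c['R']; s=np.c_[p[:,0]/-p[:,2],-p[:,1]/-p[:,2]]
    r2=(s**2).sum(1,keepdims=True); s=s*(1+c['k1']*r2)
    return s*c['f']+[c['cx'],c['cy']]
def unproj(c,uv,z):
    uv=np.atleast_2d(uv).astype(float); out=[]
    sd=(uv-[c['cx'],c['cy']])/c['f']; s=sd.copy()
    for _ in range(50): s=sd/(1+c['k1']*(s**2).sum(1,keepdims=True))
    d=np.c_[s[:,0],-s[:,1],-np.ones(len(s))]@c['R'].T
    t=(z-c['o'][2])/d[:,2]
    return c['o']+t[:,None]*d
E
python3 - <<'E'
from h import *
st=manip.state();print({k:np.round(v,4).tolist() for k,v in st.items()})
for n in ['scene','side','wrist']:
    d=manip.get_image(n);print({k:v for k,v in d.items() if k!='img'})
    cv2.imwrite(f'pics/{n}0.png',d['img'][:,:,::-1])
E
```

```text
pics
{'time_s': 0.0, 'joint_pos': [1.2048, 0.522, -0.0363, 1.6, 0.0212, 1.0211, -0.1128], 'joint_velocities': [-0.0001, 0.0001, 0.0012, -0.0003, 0.0016, 0.0001, -0.0012], 'joint_torque': [0.0003, -92.7094, 1.98, -36.9926, 0.0178, 0.0081, 0.0], 'tool_pos': [0.182, -0.5976, 0.2307], 'tool_rot': [-3.1405, 0.0001, 0.2957], 'contact_force': [-0.2631, -0.0461, 0.1352], 'wrist_torque': [0.0099, 0.0217, 0.003], 'opening': 0.0854}
{'vfov': 49.33757077595673, 'cx': 327.78610414950145, 'cy': 197.3386477055017, 'k1': -0.01898058326547117, 'origin': array([ 1.24256545, -0.51431073,  0.86152118]), 'attitude': array([7.62121877e-01, 7.75179440e-04, 9.11491547e-01])}
{'vfov': 48.444589729984195, 'cx': 315.75741149778366, 'cy': 204.62524818384603, 'k1': -0.05814535007611753, 'origin': array([ 0.48139404, -0.97820827,  0.63439028]), 'attitude': array([ 1.01741232, -0.02139602, -0.12434504])}
{'vfov': 61.80492884445367, 'cx': 316.8221794842846, 'cy': 194.99725294975505, 'k1': -0.04624072455845122, 'mount': array([[ 8.41109583e-04,  9.63443172e-01,  2.67911452e-01,
         6.80183362e-02],
       [ 9.99999611e-01, -7.39357326e-04, -4.80683030e-04,
        -1.67199655e-03],
       [-2.65028488e-04,  2.67911752e-01, -9.63443420e-01,
        -1.43281170e-01],
       [ 0.00000000e+00,  0.00000000e+00,  0.00000000e+00,
         1.00000000e+00]])}
```

View pics/scene0.png

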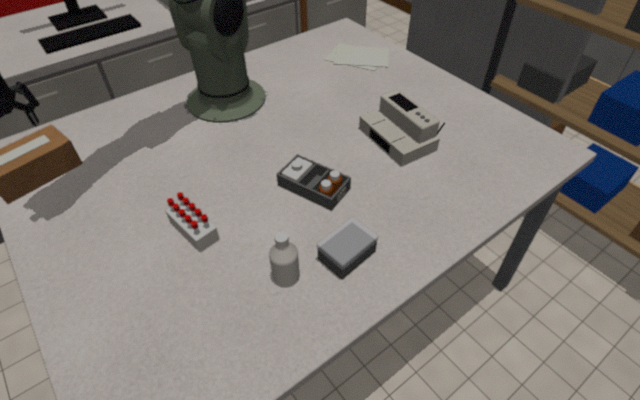

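View pics/side0.png

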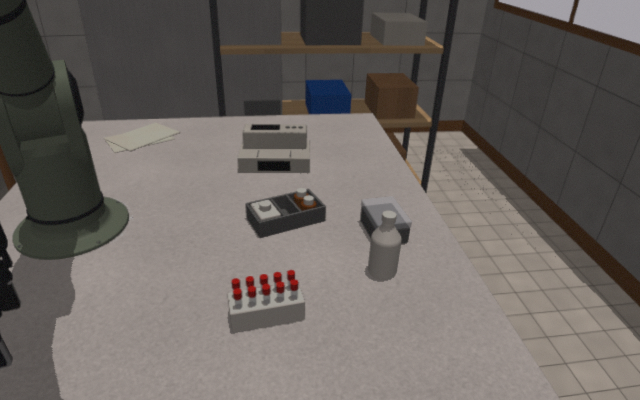

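View pics/wrist0.png

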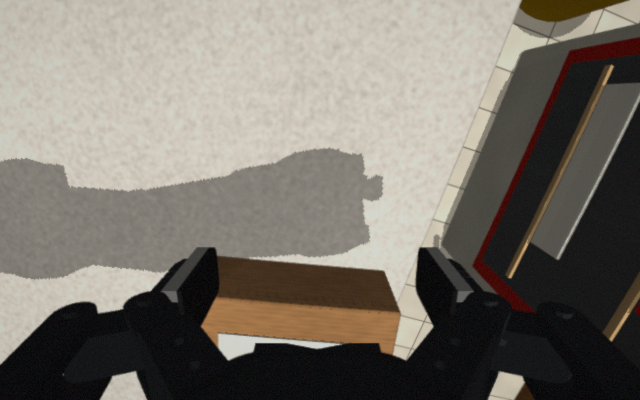

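```bash
python3 - <<'E'
import cv2
a=cv2.imread('pics/scene0.png');b=cv2.imread('pics/side0.png')
def cr(im,x0,y0,x1,y1,s,n):
    c=cv2.resize(im[y0:y1,x0:x1],None,fx=s,fy=s,interpolation=cv2.INTER_CUBIC)
    for x in range((x0+9)//10*10,x1,10):
        cv2.putText(c,str(x),((x-x0)*s,8),0,.3,(0,0,255)); cv2.line(c,((x-x0)*s,10),((x-x0)*s,14),(0,0,255))
    for y in range((y0+9)//10*10,y1,10): cv2.putText(c,str(y),(0,(y-y0)*s),0,.3,(0,0,255)); cv2.line(c,(18,(y-y0)*s),(24,(y-y0)*s),(0,0,255))
    cv2.imwrite('pics/'+n,c)
cr(a,265,85,445,215,4,'c1.png'); cr(b,230,115,340,240,4,'c2.png')
E
```

```text
(no output)
```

View pics/c1.png

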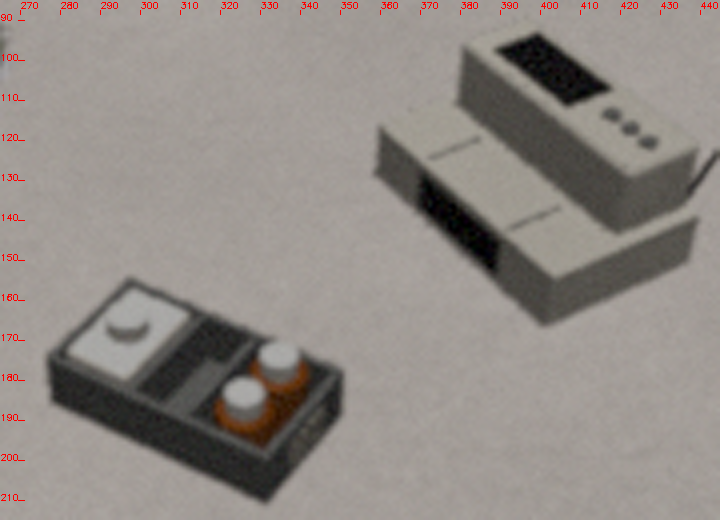

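View pics/c2.png

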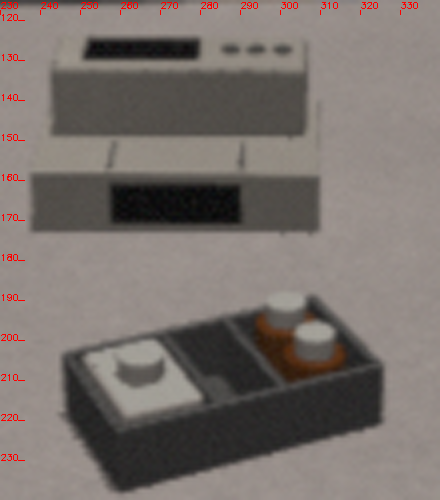

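```bash
cat > fit.py <<'E'
from h import *
from scipy.optimize import least_squares
def box(x,y,a,pts):
    c,s=np.cos(a),np.sin(a);p=np.array(pts)
    return np.c_[x+c*p[:,0]-s*p[:,1],y+s*p[:,0]+c*p[:,1],p[:,2]]
def fit(obs,x0):  # obs list of (cam, localpts, uv)
    f=lambda q:np.concatenate([(proj(c,box(*q,l))-np.array(u)).ravel() for c,l,u in obs])
    r=least_squares(f,x0,loss='soft_l1',x_scale=[.01,.01,.1]);return r.x,f(r.x)
E
python3 - <<'E'
from fit import *
cs=cam(manip.get_image('scene'));cd=cam(manip.get_image('side'))
A,B,h=.09,.05,.045
la=[(-A,-B,h),(-A,B,h),(A,B,h),(A,-B,h),(-A,-B,0),(A,-B,0),(A,B,0)]
ua=[(277.5,173),(297.5,154.5),(350.7,178.5),(331.2,199.5),(278,185),(331.5,210.5),(350.5,188)]
lb=[(-A,B,h),(-A,-B,h),(A,-B,h),(A,B,h),(-A,-B,0),(A,-B,0)]
ub=[(246,203.7),(260,222.5),(325.5,206.2),(308.2,189.2),(260.5,237.5),(325,221.2)]
print(unproj(cs,ua[:4],h),unproj(cd,ub[:4],h))
for o in ([(cs,la,ua)],[(cd,lb,ub)],[(cs,la,ua),(cd,lb,ub)]):
    q,r=fit(o,[.55,.0,.3]);print('carrier',q,np.degrees(q[2]),np.round(r,1))
X=-.07;W=.11
ra=[(X,W,.05),(X,-W,.05),(X,W,0),(X,-W,0)];rua=[(359.5,116),(402.7,154.2),(359,128.7),(401.2,166.5)]
# reader x axis ~ +y world, so reader +y ~ world -x (left in side view)
rb=ra+[(X,.05,.039),(X,-.05,.039),(X,.05,.005),(X,-.05,.005)]
rub=[(237.7,158.7),(310,158.7),(237.7,172.7),(309.7,172.7),(257.5,161),(290.3,161),(257.7,170.7),(290.2,170.7)]
print(unproj(cs,rua[2:],0),unproj(cd,rub[2:4],0))
for o in ([(cs,ra,rua)],[(cd,rb,rub)],[(cs,ra,rua),(cd,rb,rub)]):
    q,r=fit(o,[.5,.35,1.57]);print('reader',q,np.degrees(q[2]),np.round(r,1))
print(manip.state()['time_s'])
E
```

```text
[[ 0.46882789 -0.08975759  0.045     ]
 [ 0.43904271 -0.00204604  0.045     ]
 [ 0.6084808   0.05468357  0.045     ]
 [ 0.63764406 -0.03515962  0.045     ]] [[ 0.43764464 -0.01270204  0.045     ]
 [ 0.47114802 -0.10070312  0.045     ]
 [ 0.63571636 -0.04252223  0.045     ]
 [ 0.60186241  0.04675312  0.045     ]]
carrier [ 0.53648809 -0.01659785  0.33103694] 18.967019341187942 [-1.3  0.3  0.2 -1.2  0.7 -1.5  0.2 -0.  -0.4 -0.  -0.2  0.6  0.3  0.7]
carrier [ 0.53655799 -0.02534614  0.35480279] 20.3287026270856 [-1.1 -0.6 -0.7  0.7  0.9 -0.4  0.4 -1.1 -0.3  1.2  0.8 -0.5]
carrier [ 0.53714478 -0.01879134  0.34290643] 19.64709143658396 [-1.9  1.1 -0.7 -0.6  0.3 -1.3  0.1  0.3 -1.   0.7 -0.3  1.  -0.1  0.9
 -0.8 -2.2 -0.9 -1.   0.8 -1.5  0.7 -2.2 -0.5 -0.6  0.7 -1.7]
[[0.41223507 0.25555167 0.        ]
 [0.62539128 0.23572625 0.        ]] [[0.4075275  0.24488006 0.        ]
 [0.62685045 0.22615994 0.        ]]
reader [0.52614499 0.31429542 1.46251284] 83.79581319492071 [-0.1 -0.7  0.5  0.2 -0.4 -0.6 -0.1  0.9]
reader [0.52413935 0.30557854 1.48516535] 85.09370624489202 [-0.8 -0.9  0.2 -0.8  0.3 -0.1  0.3 -0.1 -0.4  0.1  0.   0.2 -0.1  0.5
  0.2  0.5]
reader [0.52559822 0.31098685 1.47137663] 84.30367113058708 [-1.1 -0.2 -0.   0.5 -1.4 -0.1 -0.7  1.2 -0.5 -1.9  0.2 -1.4  0.6 -1.1
  0.3 -0.7 -0.2 -0.8  0.  -0.5  0.1 -0.5  0.2 -0.2]
0.25
```

Emit:
send_rows(moves=[0.012, 0.02, 0.001, 0, 0, 0.002, 0.025, 0.041, 0.001, 0, 0, 0.002, 0.025, 0.041, 0.001, 0, 0, 0.002, 0.025, 0.041, 0.001, 0, 0, 0.002, 0.025, 0.041, 0.001, 0, 0, 0.002, 0.025, 0.041, 0.001, 0, 0, 0.002, 0.025, 0.041, 0.001, 0, 0, 0.002, 0.025, 0.041, 0.001, 0, 0, 0.002, 0.025, 0.041, 0.001, 0, 0, 0.002, 0.025, 0.041, 0.001, 0, 0, 0.002, 0.025, 0.041, 0.001, 0, 0, 0.002, 0.025, 0.041, 0.001, 0, 0, 0.002, 0.025, 0.041, 0.001, 0, 0, 0.002, 0.025, 0.041, 0.001, 0, 0, 0.002, 0.018, 0.026, 0.001, 0, 0, 0.002, 0, 0, 0, 0, 0, 0, 0, 0, 0, 0, 0, 0], hand=0, grip_force=20)

```text
time_s: 2.38
tool_pos: [0.5368, -0.0194, 0.2461]
tool_rot: [3.141, 0.001, 0.342]
contact_force: [-0.2, -0.5, 0.2]
opening: 0.0428
```

```bash
python3 - <<'E'
from h import *
st=manip.state();d=manip.get_image('wrist')
print(st['time_s'],st['tool_pos'],st['tool_rot'],st['joint_pos'],st['opening'])
import pickle;pickle.dump((st,d),open('w1.pkl','wb'))
cv2.imwrite('pics/w1.png',d['img'][:,:,::-1])
E
```

```text
2.375 [ 0.53680915 -0.01943321  0.24614411] [3.14144056e+00 5.61018950e-04 3.42459081e-01] [ 0.15895429  0.3784451  -0.3059408   1.80342429  0.13467862  0.98049891
 -1.4302078 ] 0.042835845360596175
```

View pics/w1.png

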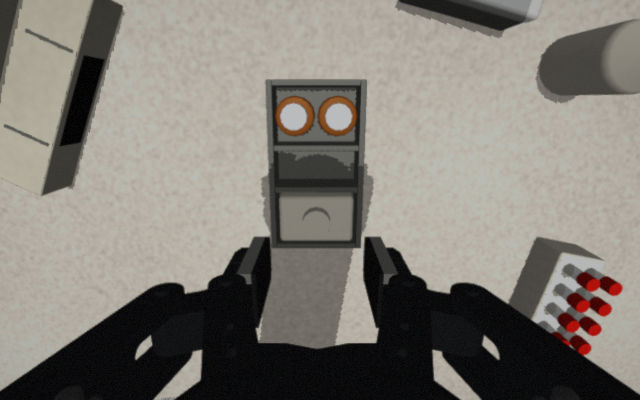

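```bash
cat >> h.py <<'E'
def crop(im,x0,y0,x1,y1,s,n):
    c=cv2.resize(im[y0:y1,x0:x1],None,fx=s,fy=s,interpolation=cv2.INTER_CUBIC)
    for x in range((x0+9)//10*10,x1,10):
        cv2.putText(c,str(x),((x-x0)*s,8),0,.3,(0,0,255)); cv2.line(c,((x-x0)*s,10),((x-x0)*s,14),(0,0,255))
    for y in range((y0+9)//10*10,y1,10): cv2.putText(c,str(y),(0,(y-y0)*s),0,.3,(0,0,255)); cv2.line(c,(18,(y-y0)*s),(24,(y-y0)*s),(0,0,255))
    cv2.imwrite('pics/'+n,c)
E
python3 - <<'E'
from h import *
im=cv2.imread('pics/w1.png')
crop(im,255,70,375,255,3,'w1a.png');crop(im,0,0,135,200,3,'w1b.png')
E
```

```text
(no output)
```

View pics/w1a.png

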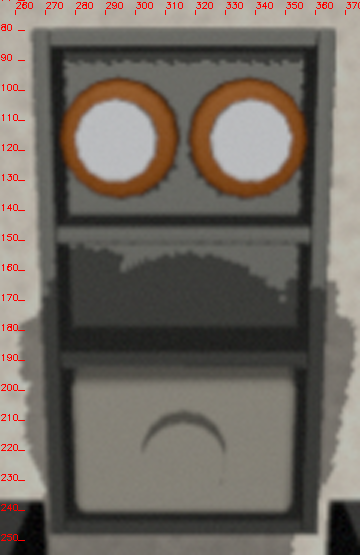

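View pics/w1b.png

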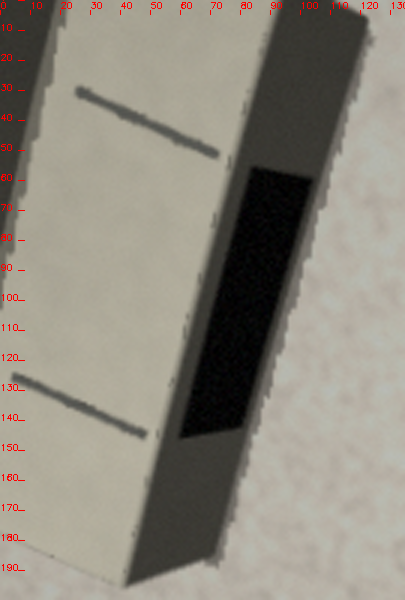

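```bash
python3 - <<'E'
from fit import *
import pickle
st,d=pickle.load(open('w1.pkl','rb'));c=cam(d,st)
A,B,h=.09,.05,.045
l=[(A,B,h),(A,-B,h),(-A,B,h),(-A,-B,h)];u=[(265.7,79.3),(367,79.5),(271.3,248),(361,247.7)]
q,r=fit([(c,l,u)],[.537,-.02,.34]);print(q,np.degrees(q[2]),np.round(r,1))
X=-.07;W=.11
l=[(X,-.05,.039),(X,-.05,.005),(X,.05,.039),(X,.05,.005),(X,W,.05),(X,W,0),(X,-W,0)]
u=[(83.3,55.3),(104.3,60),(60,146),(81,142.7),(41.3,195),(72.7,186),(121.7,6)]
q2,r=fit([(c,l,u)],[.525,.311,1.47]);print(q2,np.degrees(q2[2]),np.round(r,1))
w=q2[:2]-.07*np.array([np.cos(q2[2]),np.sin(q2[2])]);n=np.array([np.cos(q2[2]),np.sin(q2[2])])
print('win',w,'side target',w-.05*n,'end target',w-.09*n,'dist now',(w-q[:2])@n)
print(unproj(c,[(122,6),(72.7,186)],0))
E
```

```text
[ 0.53634308 -0.01739033  0.3420643 ] 19.598840809609328 [-0.3 -0.2  0.3 -0.3  0.3  0.1 -0.3  0.5]
[0.52318331 0.3159008  1.48224256] 84.92624270500612 [ 0.1  0.  -0.5 -0.8  0.2 -0.   0.1 -0.5 -0.2  2.5 -0.4  0.3  0.4 -0. ]
win [0.51699264 0.24617509] side target [0.51257074 0.196371  ] end target [0.50903322 0.15652773] dist now 0.260821369675075
[[0.62647103 0.23659283 0.        ]
 [0.40794709 0.25550721 0.        ]]
```

Emit:
send_rows(moves=[0, 0.002, -0.02, 0, 0, 0, 0, 0, -0.04, 0, 0, 0, 0, 0, -0.04, 0, 0, 0, 0, 0, -0.04, 0, 0, 0, 0, 0, -0.04, 0, 0, 0, 0, 0, -0.03, 0, 0, 0, 0, 0, -0.015, 0, 0, 0, 0, 0, -0.01, 0, 0, 0, 0, 0, 0, 0, 0, 0])

```text
time_s: 3.55
tool_pos: [0.5373, -0.017, 0.0115]
tool_rot: [3.141, -0.0, 0.343]
contact_force: [0.5, 0.4, 0.1]
opening: 0.0425
```

Emit:
send_rows(moves=[0, 0, 0, 0, 0, 0, 0, 0, 0, 0, 0, 0, 0, 0, 0, 0, 0, 0, 0, 0, 0, 0, 0, 0], hand=-0.5, grip_force=20)

```text
time_s: 4.05
tool_pos: [0.5375, -0.0169, 0.0119]
tool_rot: [3.141, -0.001, 0.343]
contact_force: [-2.3, -0.2, 7.5]
opening: 0.0607
```

```bash
python3 - <<'E'
from h import *
st=manip.state();d=manip.get_image('wrist');e=manip.get_image('side')
print(st['time_s'],st['tool_pos'],st['tool_rot'],st['contact_force'],st['wrist_torque'],st['opening'])
im=np.vstack([d['img'],]);cv2.imwrite('pics/w2.png',im[:,:,::-1])
crop(np.ascontiguousarray(e['img'][:,:,::-1]),200,110,380,260,4,'s2.png')
E
```

```text
4.05 [ 0.53750815 -0.01694149  0.01188085] [ 3.14116349e+00 -7.45837275e-04  3.42791133e-01] [-2.28048087 -0.20922582  7.46005215] [-0.33220253  0.21803903 -0.02617329] 0.0606988801075769
```

View pics/w2.png

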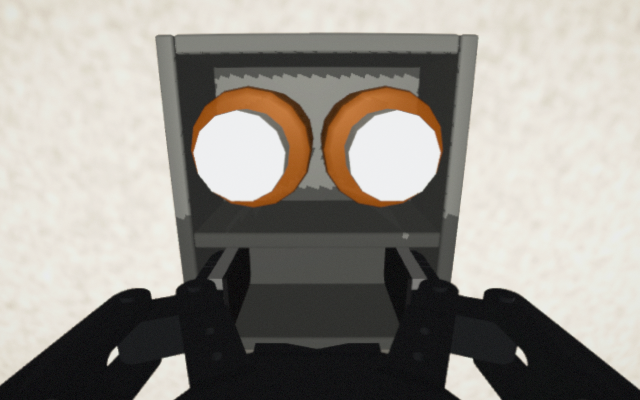

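View pics/s2.png

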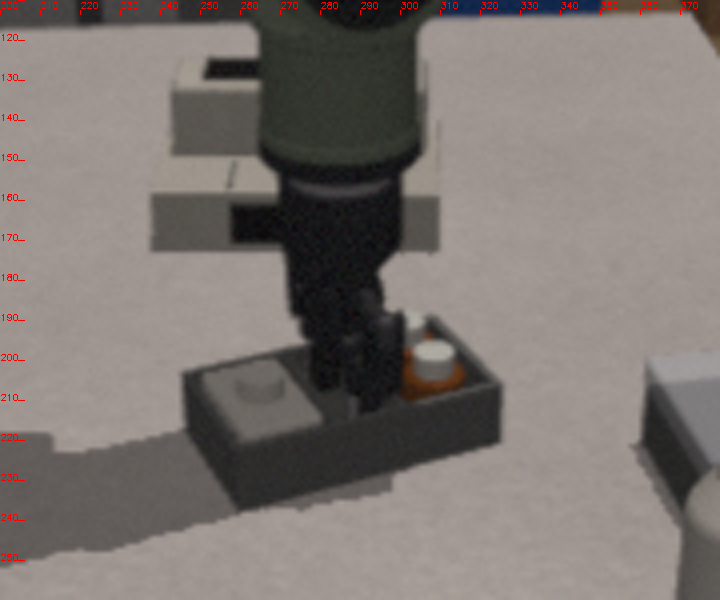

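Emit:
send_rows(moves=[-0.0008, 0.0063, 0, 0, 0, -0.0086, -0.0016, 0.0126, 0, 0, 0, -0.0171, -0.0016, 0.0126, 0, 0, 0, -0.0171, -0.0016, 0.0126, 0, 0, 0, -0.0171, -0.0016, 0.0126, 0, 0, 0, -0.0171, -0.0016, 0.0126, 0, 0, 0, -0.0171, -0.0016, 0.0126, 0, 0, 0, -0.0171, -0.0016, 0.0126, 0, 0, 0, -0.0171, -0.0016, 0.0126, 0, 0, 0, -0.0171, -0.0016, 0.0126, 0, 0, 0, -0.0171, -0.0016, 0.0126, 0, 0, 0, -0.0171, -0.0016, 0.0126, 0, 0, 0, -0.0171, -0.0016, 0.0126, 0, 0, 0, -0.0171, -0.0016, 0.0126, 0, 0, 0, -0.0171, -0.0016, 0.0126, 0, 0, 0, -0.0171, -0.0016, 0.0126, 0, 0, 0, -0.0171, -0.0008, 0.0063, 0, 0, 0, -0.0086, 0, 0, 0, 0, 0, 0])

```text
time_s: 6.4
tool_pos: [0.5119, 0.1848, 0.0119]
tool_rot: [3.142, -0.001, -0.088]
contact_force: [-1.1, -1.5, 7.7]
opening: 0.0604
```

```bash
python3 - <<'E'
from h import *
st=manip.state();d=manip.get_image('wrist');e=manip.get_image('side')
print(st['time_s'],st['tool_pos'],st['tool_rot'],st['contact_force'],st['wrist_torque'],st['opening'])
cv2.imwrite('pics/w3.png',d['img'][:,:,::-1])
e=manip.get_image('scene')
crop(np.ascontiguousarray(e['img'][:,:,::-1]),280,90,450,230,4,'s3.png')
E
```

```text
6.4 [0.51194762 0.18478109 0.01186985] [ 3.14157185e+00 -8.69108753e-04 -8.75728809e-02] [-1.08902587 -1.51607006  7.67708433] [-0.51627689  0.16044913 -0.45570142] 0.060373633414826114
```

View pics/w3.png

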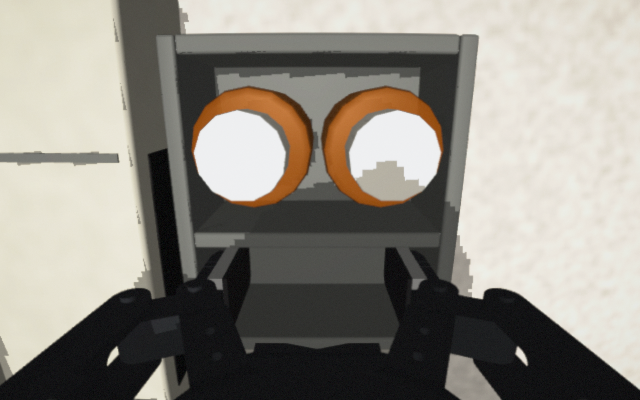

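View pics/s3.png

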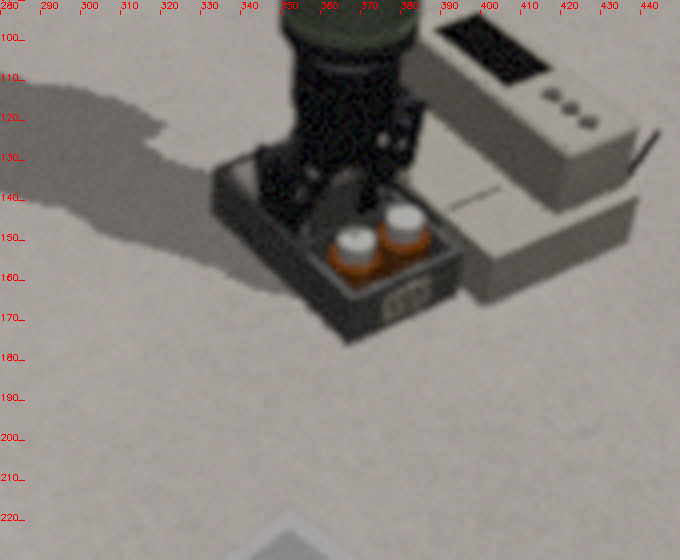

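Emit:
send_rows(moves=[0, 0, 0, 0, 0, 0, 0, 0, 0, 0, 0, 0, 0.0002, 0.002, 0, 0, 0, 0, 0.0002, 0.002, 0, 0, 0, 0, 0.0002, 0.002, 0, 0, 0, 0, 0.0002, 0.002, 0, 0, 0, 0, 0.0002, 0.002, 0, 0, 0, 0, 0, 0, 0, 0, 0, 0], hand=-0.33)

```text
time_s: 7.55
tool_pos: [0.5125, 0.1941, 0.0113]
tool_rot: [3.141, 0.0, -0.088]
contact_force: [-0.7, -5.3, 4.5]
opening: 0.0569
```

Emit:
send_rows(moves=[0.0001, 0.001, 0, 0, 0, 0, 0.0001, 0.001, 0, 0, 0, 0, 0.0001, 0.001, 0, 0, 0, 0])

```text
time_s: 7.92
tool_pos: [0.5126, 0.1959, 0.0114]
tool_rot: [3.139, 0.001, -0.088]
contact_force: [-3.2, -13.4, 10.9]
opening: 0.0567
```

```bash
python3 - <<'E'
from h import *
st=manip.state();d=manip.get_image('wrist');e=manip.get_image('scene')
print(st['time_s'],st['tool_pos'],st['contact_force'],st['wrist_torque'])
cv2.imwrite('pics/w4.png',d['img'][:,:,::-1])
crop(np.ascontiguousarray(e['img'][:,:,::-1]),310,90,450,200,5,'s4.png')
E
```

```text
7.925 [0.51260948 0.19593664 0.01138429] [ -3.15950272 -13.36684271  10.93410568] [-2.18125344  0.61078954  0.04192805]
```

View pics/w4.png

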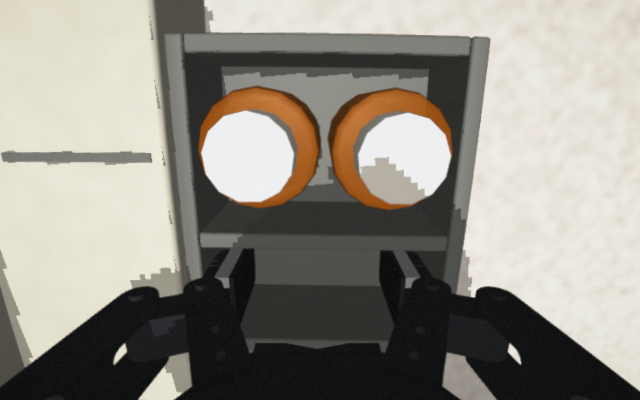

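View pics/s4.png

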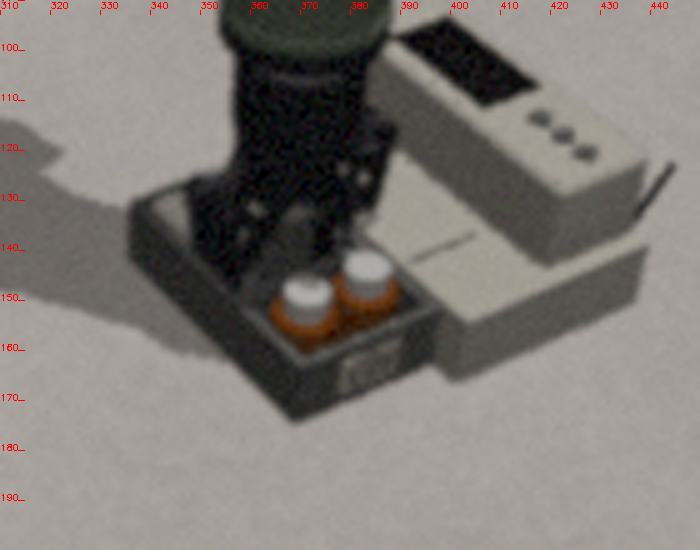

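```bash
python3 - <<'E'
from h import *
crop(cv2.imread('pics/w4.png'),130,0,240,300,2,'w4a.png')
crop(cv2.imread('pics/w4.png'),140,0,220,140,5,'w4b.png')
E
```

```text
(no output)
```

View pics/w4a.png

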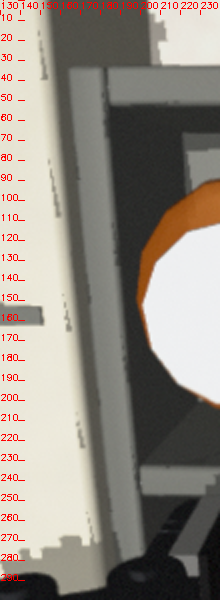

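View pics/w4b.png

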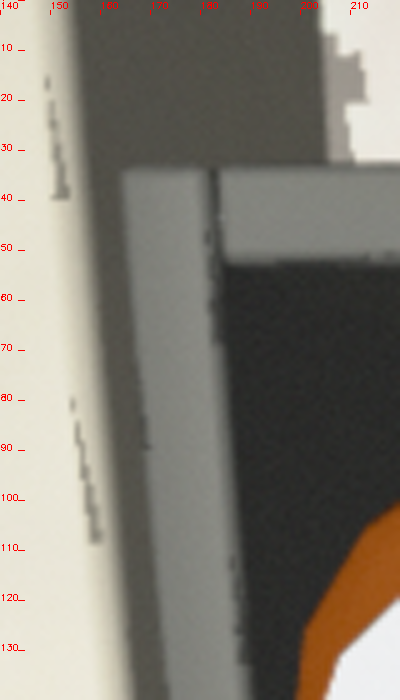

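```bash
python3 - <<'E'
from h import *
st=manip.state();d=manip.get_image('wrist');c=cam(d,st)
r=unproj(c,[(158,34),(165.5,130),(176,260)],.05);k=unproj(c,[(164.7,34),(172.5,130),(181.5,250)],.045)
print(np.round(r,4),np.round(k,4))
for p in (r,k): print(np.degrees(np.arctan2(p[2,1]-p[0,1],p[2,0]-p[0,0])),np.degrees(np.arctan2(p[1,1]-p[0,1],p[1,0]-p[0,0])))
n=np.array([np.cos(1.482),np.sin(1.482)]); print(r[:,:2]@n,k[:,:2]@n)
E
```

```text
[[0.6036 0.2362 0.05  ]
 [0.576  0.2393 0.05  ]
 [0.5319 0.245  0.05  ]] [[0.6045 0.2362 0.045 ]
 [0.5756 0.2393 0.045 ]
 [0.5334 0.2447 0.045 ]]
173.00067351878224 173.43503003470127
173.21351972282875 173.8966431802244
[0.28877054 0.28948698 0.29118053] [0.28888846 0.2894041  0.29101298]
```

Emit:
send_rows(moves=[0, 0, 0, 0, 0, 0, 0, 0, 0, 0, 0, 0, 0, 0, 0, 0, 0, 0, 0, 0, 0, 0, 0, 0, 0, 0, 0, 0, 0, 0, 0, 0, 0, 0, 0, 0, 0, 0, 0, 0, 0, 0, 0, 0, 0, 0, 0, 0, 0, 0, 0, 0, 0, 0, 0, 0, 0, 0, 0, 0, 0, 0, 0, 0, 0, 0, 0, 0, 0, 0, 0, 0])

```text
time_s: 9.57
tool_pos: [0.5126, 0.196, 0.0114]
tool_rot: [3.139, 0.001, -0.088]
contact_force: [-2.5, -11.4, 9.8]
opening: 0.0569
```

Emit:
send_rows(moves=[0, 0, 0, 0, 0, 0, 0, 0, 0, 0, 0, 0, 0, 0, 0, 0, 0, 0, -0.0005, -0.005, 0, 0, 0, 0, -0.001, -0.01, 0, 0, 0, 0, -0.001, -0.01, 0, 0, 0, 0, -0.001, -0.01, 0, 0, 0, 0, -0.001, -0.01, 0, 0, 0, 0, -0.001, -0.01, 0, 0, 0, 0, -0.001, -0.01, 0, 0, 0, 0, -0.001, -0.01, 0, 0, 0, 0, -0.0005, -0.005, 0, 0, 0, 0, 0, 0, 0, 0, 0, 0], hand=-0.5)

```text
time_s: 11.2
tool_pos: [0.5049, 0.1174, 0.0113]
tool_rot: [3.142, 0.0, -0.088]
contact_force: [-0.2, 0.3, -4.2]
opening: 0.0606
```

Emit:
send_rows(moves=[0, 0, -0.001, 0, 0, 0, 0, 0, 0, 0, 0, 0])

```text
time_s: 11.45
tool_pos: [0.505, 0.118, 0.0106]
tool_rot: [3.142, -0.0, -0.087]
contact_force: [-1.0, -0.7, 6.6]
opening: 0.061
```

Emit:
send_rows(moves=[0, 0, 0, 0, 0, 0.025, 0, 0, 0, 0, 0, 0.05, 0, 0, 0, 0, 0, 0.05, 0, 0, 0, 0, 0, 0.05, 0, 0, 0, 0, 0, 0.05, 0, 0, 0, 0, 0, 0.05, 0, 0, 0, 0, 0, 0.05, 0, 0, 0, 0, 0, 0.05, 0, 0, 0, 0, 0, 0.05, 0, 0, 0, 0, 0, 0.05, 0, 0, 0, 0, 0, 0.05, 0, 0, 0, 0, 0, 0.05, 0, 0, 0, 0, 0, 0.05, 0, 0, 0, 0, 0, 0.05, 0, 0, 0, 0, 0, 0.05, 0, 0, 0, 0, 0, 0.05, 0, 0, 0, 0, 0, 0.05, 0, 0, 0, 0, 0, 0.05, 0, 0, 0, 0, 0, 0.05, 0, 0, 0, 0, 0, 0.05])

```text
time_s: 13.95
tool_pos: [0.5054, 0.1176, 0.0107]
tool_rot: [3.141, 0.0, 1.446]
contact_force: [-0.4, -3.1, 4.0]
opening: 0.0606
```

Emit:
send_rows(moves=[0, 0, 0, 0, 0, 0.025, 0, 0, 0, 0, 0, 0])

```text
time_s: 14.2
tool_pos: [0.5054, 0.1177, 0.0106]
tool_rot: [3.141, -0.0, 1.484]
contact_force: [1.0, -4.0, 4.8]
opening: 0.0605
```

```bash
python3 - <<'E'
from h import *
st=manip.state();d=manip.get_image('wrist');e=manip.get_image('scene')
print(st['time_s'],st['tool_pos'],st['tool_rot'],st['contact_force'],st['wrist_torque'],st['joint_pos'])
cv2.imwrite('pics/w5.png',d['img'][:,:,::-1])
crop(np.ascontiguousarray(e['img'][:,:,::-1]),290,80,450,200,5,'s5.png')
e=manip.get_image('side')
crop(np.ascontiguousarray(e['img'][:,:,::-1]),220,110,350,240,4,'d5.png')
E
```

```text
14.2 [0.5053997  0.11773658 0.01062282] [ 3.14064738e+00 -8.89726047e-06  1.48378532e+00] [ 1.0452272  -3.9563533   4.81787974] [-0.73519186 -0.50859078  0.07844652] [-0.0075165   0.74294087 -0.45745646  1.997864    0.6210138   0.5399843
 -0.99247042]
```

View pics/w5.png

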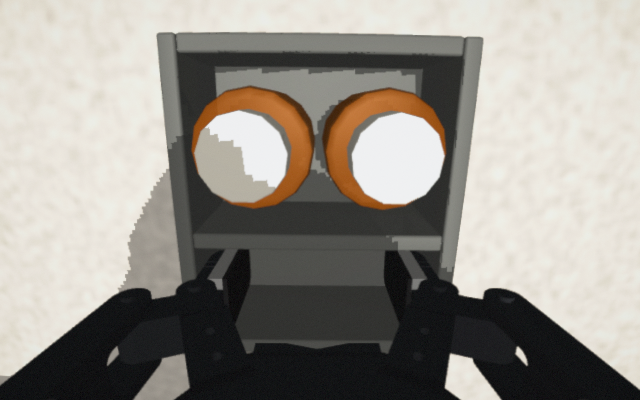

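View pics/s5.png

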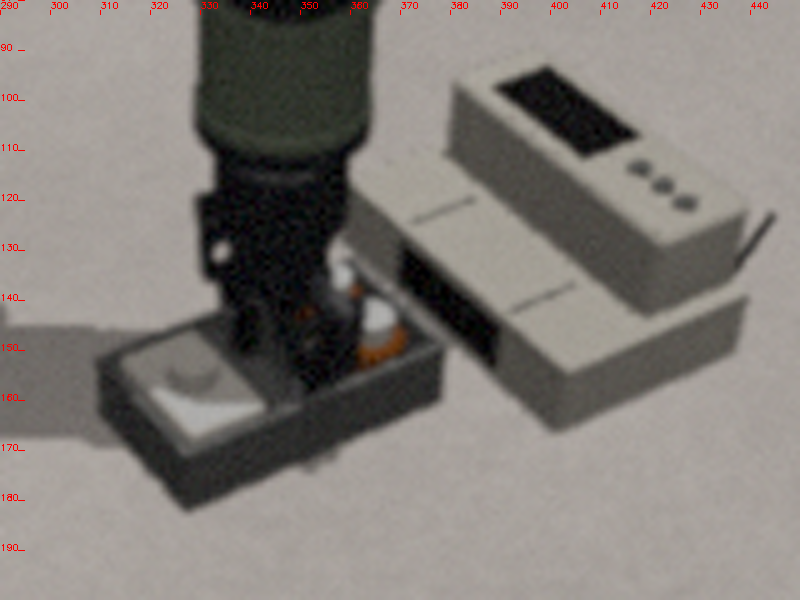

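View pics/d5.png

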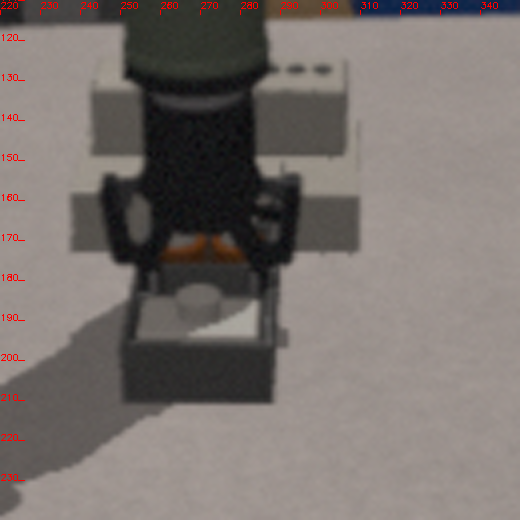

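Emit:
send_rows(moves=[0.0003, 0.0025, 0, 0, 0, 0, 0.0005, 0.005, 0, 0, 0, 0, 0.0005, 0.005, 0, 0, 0, 0, 0.0005, 0.005, 0, 0, 0, 0, 0.0005, 0.005, 0, 0, 0, 0, 0.0005, 0.005, 0, 0, 0, 0, 0.0005, 0.0025, 0, 0, 0, 0, 0, 0, 0, 0, 0, 0])

```text
time_s: 15.35
tool_pos: [0.5084, 0.1469, 0.0106]
tool_rot: [3.141, 0.002, 1.482]
contact_force: [-1.8, -7.9, 9.2]
opening: 0.061
```

```bash
python3 - <<'E'
from h import *
st=manip.state();d=manip.get_image('wrist');e=manip.get_image('side')
print(st['time_s'],st['tool_pos'],st['tool_rot'],st['contact_force'])
cv2.imwrite('pics/w6.png',d['img'][:,:,::-1])
e=manip.get_image('scene')
crop(np.ascontiguousarray(e['img'][:,:,::-1]),290,80,450,200,5,'s6.png')
E
```

```text
15.35 [0.50844517 0.1469227  0.01060988] [3.14116428e+00 1.54872702e-03 1.48228687e+00] [-1.82588023 -7.87883489  9.15164419]
```

View pics/w6.png

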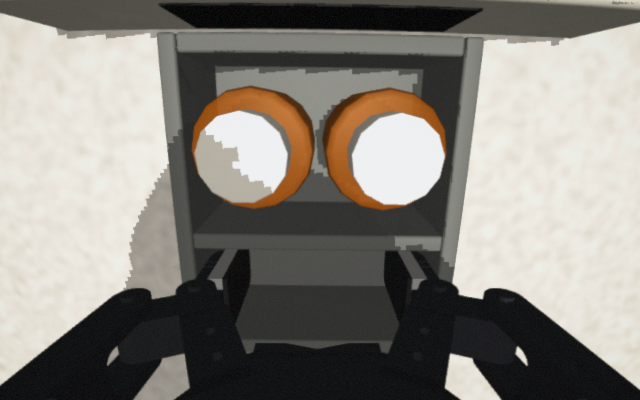

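View pics/s6.png

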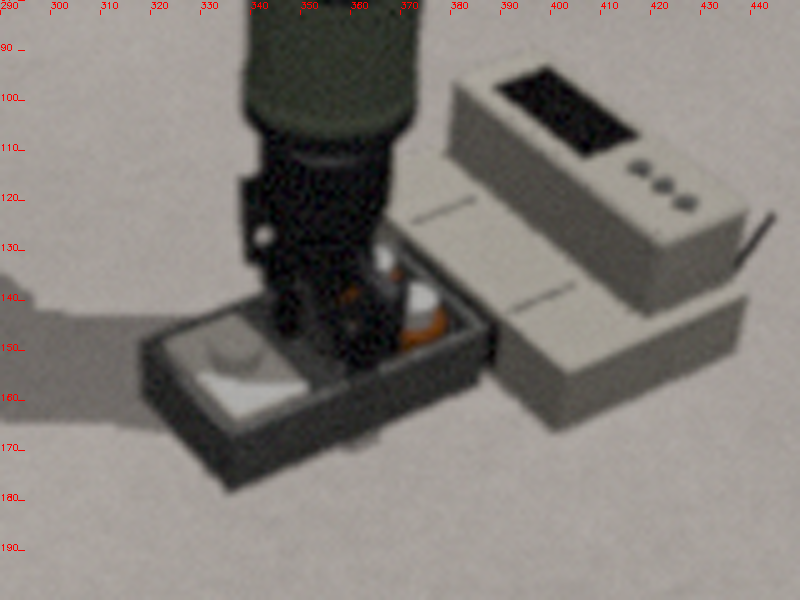

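Emit:
send_rows(moves=[0, 0, 0, 0, 0, 0, 0, 0, 0, 0, 0, 0, 0, 0, 0, 0, 0, 0, 0, 0, 0, 0, 0, 0, 0.0002, 0.002, 0, 0, 0, 0, 0.0002, 0.002, 0, 0, 0, 0, 0.0002, 0.002, 0, 0, 0, 0, 0.0001, 0.001, 0, 0, 0, 0, 0.0001, 0.001, 0, 0, 0, 0, 0.0001, 0.001, 0, 0, 0, 0, 0, 0, 0, 0, 0, 0], hand=1)

```text
time_s: 16.88
tool_pos: [0.509, 0.1559, 0.0103]
tool_rot: [-3.141, 0.001, 1.483]
contact_force: [-0.1, -4.8, 2.8]
opening: -0.0003
```

Emit:
send_rows(moves=[0.0001, 0.001, 0, 0, 0, 0, 0.0001, 0.001, 0, 0, 0, 0, 0.0001, 0.001, 0, 0, 0, 0, 0.0001, 0.001, 0, 0, 0, 0, 0, 0, 0, 0, 0, 0])

```text
time_s: 17.5
tool_pos: [0.5094, 0.1599, 0.0103]
tool_rot: [-3.141, 0.001, 1.483]
contact_force: [-1.5, -4.9, 4.4]
opening: 0.0001
```

Emit:
send_rows(moves=[0.0001, 0.001, 0, 0, 0, 0, 0.0001, 0.001, 0, 0, 0, 0, 0.0001, 0.001, 0, 0, 0, 0])

```text
time_s: 17.88
tool_pos: [0.5096, 0.162, 0.0103]
tool_rot: [-3.141, 0.003, 1.483]
contact_force: [-2.6, -13.3, 9.5]
opening: -0.0002
```

```bash
python3 - <<'E'
from h import *
st=manip.state();d=manip.get_image('wrist')
print(st['time_s'],st['tool_pos'],st['tool_rot'],st['contact_force'])
cv2.imwrite('pics/w7.png',d['img'][:,:,::-1])
E
```

```text
17.875 [0.50960971 0.16202716 0.01027169] [-3.14103657e+00  2.80533632e-03  1.48259712e+00] [ -2.60154265 -13.26861775   9.53237709]
```

View pics/w7.png

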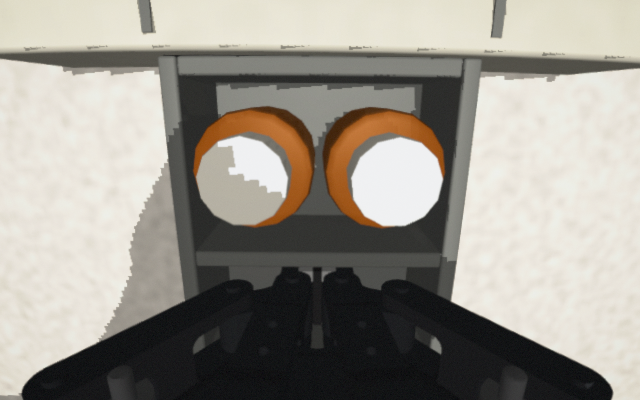

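```bash
python3 - <<'E'
from h import *
im=cv2.imread('pics/w7.png')
crop(im,140,40,240,90,7,'w7a.png');crop(im,400,40,500,90,7,'w7b.png')
E
```

```text
(no output)
```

View pics/w7a.png

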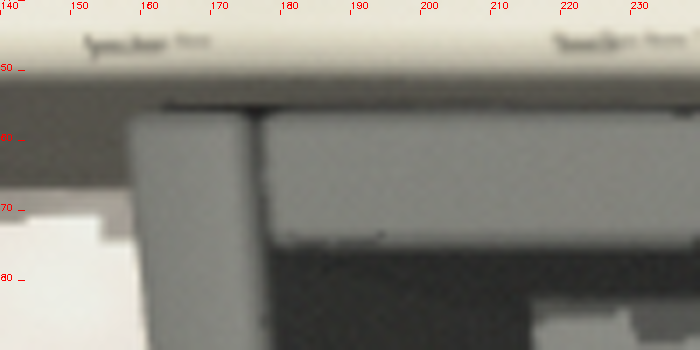

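View pics/w7b.png

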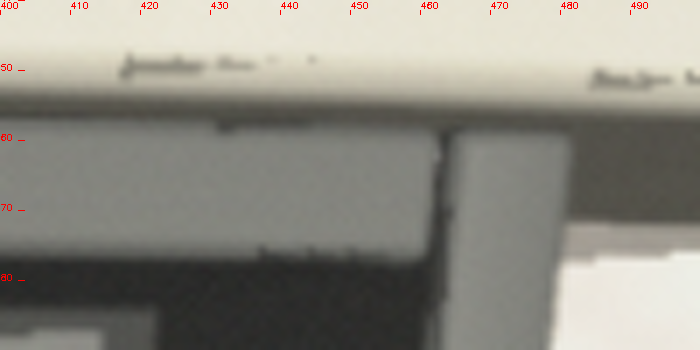

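```bash
python3 - <<'E'
from h import *
st=manip.state();d=manip.get_image('wrist');c=cam(d,st)
r=unproj(c,[(160,51.7),(320,53.7),(480,55.7)],.05);k=unproj(c,[(160,55.3),(320,56.8),(480,58.7)],.045)
a=np.radians(84);n=np.array([np.cos(a),np.sin(a)])
for p in (r,k): print(p[:,:2].round(4).tolist(),np.degrees(np.arctan2(p[2,1]-p[0,1],p[2,0]-p[0,0])),p[:,:2]@n)
E
```

```text
[[0.471, 0.2499], [0.5175, 0.2449], [0.5641, 0.2407]] -5.664435065886504 [0.29779609 0.29763573 0.29834405]
[[0.4687, 0.2498], [0.5175, 0.2446], [0.5665, 0.2403]] -5.564446104877803 [0.29740928 0.29739441 0.29815651]
```

Emit:
send_rows(moves=[0.0001, 0.001, 0, 0, 0, 0, 0, 0, 0, 0, 0, 0, 0, 0, 0, 0, 0, 0, -0.0001, -0.001, 0, 0, 0, 0, -0.0001, -0.001, 0, 0, 0, 0, -0.0001, -0.001, 0, 0, 0, 0, -0.0001, -0.001, 0, 0, 0, 0, -0.0002, -0.002, 0, 0, 0, 0, -0.0003, -0.003, 0, 0, 0, 0, -0.0003, -0.003, 0, 0, 0, 0, 0, 0, 0, 0, 0, 0])

```text
time_s: 19.35
tool_pos: [0.5087, 0.1524, 0.0103]
tool_rot: [-3.142, 0.0, 1.483]
contact_force: [-0.9, -0.4, 0.1]
opening: -0.0002
```

Emit:
send_rows(moves=[0, 0, 0.005, 0, 0, 0, 0, 0, 0.02, 0, 0, 0, 0, 0, 0.04, 0, 0, 0, 0, 0, 0.04, 0, 0, 0, 0, 0, 0.04, 0, 0, 0, 0, -0.01, 0.04, 0, 0, 0, 0, -0.01, 0.03, 0, 0, 0, 0, 0, 0, 0, 0, 0, 0, 0, 0, 0, 0, 0])

```text
time_s: 20.48
tool_pos: [0.5084, 0.1328, 0.225]
tool_rot: [-3.141, 0.0, 1.484]
contact_force: [0.2, 0.1, -0.1]
opening: -0.0001
```

```bash
python3 - <<'E'
from h import *
st=manip.state();d=manip.get_image('wrist');e=manip.get_image('scene');s=manip.get_image('side')
print(st['time_s'],st['tool_pos'],st['tool_rot'],st['contact_force'])
import pickle;pickle.dump((st,d),open('w8.pkl','wb'))
cv2.imwrite('pics/w8.png',d['img'][:,:,::-1]);cv2.imwrite('pics/s8.png',e['img'][:,:,::-1]);cv2.imwrite('pics/d8.png',s['img'][:,:,::-1])
E
```

```text
20.475 [0.50838598 0.13279322 0.2249999 ] [-3.14130046e+00  1.52712492e-04  1.48387666e+00] [ 0.19888188  0.13097534 -0.14083393]
```

View pics/w8.png

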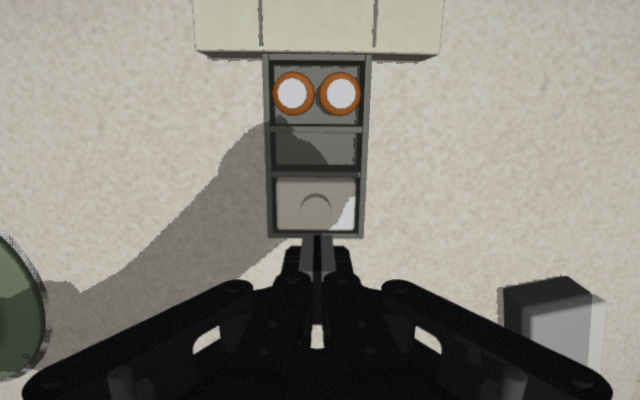

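View pics/s8.png

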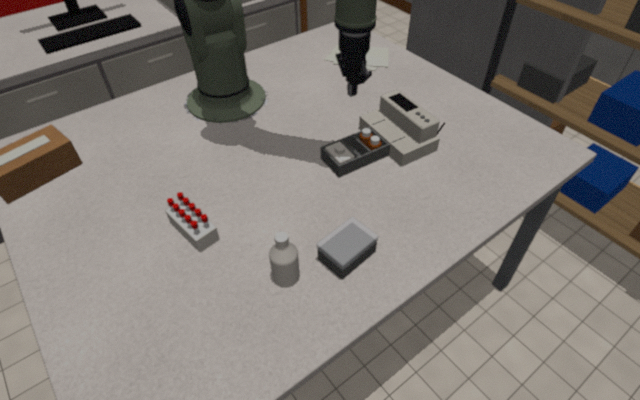

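```bash
python3 - <<'E'
from h import *
crop(cv2.imread('pics/w8.png'),185,35,450,80,3,'w8a.png')
E
```

```text
(no output)
```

View pics/w8a.png

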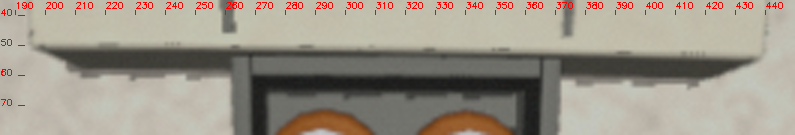

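The close-up shows the carrier's end parallel to the reader's front edge (row 53 at column 262, row 55 at column 370). The strip between them is even and only 1–2 px, which is the 5 mm height step. Handing in.

```bash
python3 -c "
from station import manip
print(manip.hand_in(), manip.state()['time_s'])"
```

```text
the job is handed in; nothing more can be done
the job is handed in; nothing more can be done
```

Both placements are done in the order asked, and I handed the job in at about 20.6 s, with the arm clear of everything.

- **Long side:** I spread the fingers inside the slot, slid and turned the carrier, then pressed its labelled long side against the reader with about 13 N. I held it there for about 1.6 s. The wrist picture put the carrier edge within 0.3 mm of the reader's face, and the two edges agreed to about 0.2–0.5°.
- **Short end:** I backed it off 80 mm, turned it 90° and pushed the labelled end home with shut fingers. The edges agreed to about 0.3 mm and 0.1°, and the carrier was centred on the window to within a few millimetres.
- **After release:** The last pictures still show the end flush and centred. The rack, bottle and tip box look unmoved in the scene picture, though I only compared them by eye.

**Doubtful checks:**
- **Lift force:** While backing off, the tool pulled up on the carrier with about 4 N at one reading, close to or above the lightest carrier's weight. I lowered the tool 1 mm at once. I did not measure whether the carrier lifted at all, and the pictures after the turn show nothing odd.
- **Camera positions:** My first fits from the two fixed cameras disagreed by about 9 mm along y, so I relied on the wrist camera.

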